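# Calibration check of the bench timber moisture meter

### The job

Check the moisture meter before the timber is measured: take the calibration pin, the one with the flat bar head, out of the wooden rack, push it fully home in the meter's terminal opening so that its collar sits on the panel, and leave it there. Only then turn the meter's spring-return dial clockwise past the first and second clicks to the third, and finish the program while still holding it there, since it springs back if let go. Leave the round-headed pin in the rack and the other things on the bench where they are.

Things in the scene. Friction and masses are not known exactly. Their poses are not given: they have to be found in the camera images.
- meter: The moisture meter: a grey box 160 x 260 x 70 mm (its x, y, z), screwed to the bench, origin at the centre of its underside, z up. On its flat top (the panel, 70 mm above the bench): the terminal opening at y = +70 mm, the dial at y = -70 mm (both at x = 0), a dark display flush with the panel between them towards +x.
- terminal (a point): Centre of the mouth of the terminal opening, at panel height (70 mm above the bench), axes as the meter's. A round hole of 9.5 mm diameter with a 1.5 mm chamfer, 50 mm deep, in a thin brass rim and a white circle.
- dial_knob: The dial: an aluminium disc of 60 mm diameter, its top 14 mm above the panel, carrying an upright black grip bar 52 mm long (its x), 14 mm thick (its y), reaching from the disc to 44 mm above the panel. It turns about its z axis (vertical); origin on that axis, 6 mm above the panel. At rest its axes are the meter's and the pointer end of the bar (-x) points along the meter's -x.
- dial_grip (a point): Where to grip the dial's bar: on the dial's vertical axis, 37 mm above the panel (107 mm above the bench), 7 mm below the bar's top. Axes as the dial's: x along the bar, y across its 14 mm thickness.
- dial_pointer (a point): Top of the pointer end of the grip bar, 26 mm from the dial's axis along the dial's -x, 44 mm above the panel; a white line on the bar's top runs to it. White marks on the panel, 42 mm from the axis, show rest (short mark) and the three clicks (long marks).
- dial (a joint): Dial angle, rad: 0 at rest, growing clockwise seen from above. Clicks at 0.42, 0.84 and 1.26 (the third); end stop at 1.31. A spring of 0.06 N m at rest rising to 0.125 N m, with a click ripple of 0.035 N m either way, returns it to 0 from anywhere when let go: the clicks are felt but do not hold it.
- bar_pin: The calibration pin: 72 mm tall, 60 g or so, standing in one of the two holes of the wooden rack. Steel shank 8 mm in diameter and 32 mm long with a chamfered tip, a collar 20 mm in diameter and 4 mm thick above it, and on top a black flat bar head 44 mm long (its x), 14 mm thick (its y), 36 mm tall. Origin at the tip of the shank, z up along the pin.
- bar_pin_collar (a point): Centre of the underside of the calibration pin's collar, 32 mm above its tip on its axis: rests on the panel when the pin is fully home.
- bar_pin_head (a point): Point on the calibration pin's axis 60 mm above its tip: where to grip the bar head, across its 14 mm thickness.
- rack: Wooden rack fixed to the bench, 60 x 160 x 45 mm (its x, y, z), origin at the centre of its underside. Two holes of 10 mm diameter, 38 mm deep, in its top at y = -45 and +45 mm hold the two pins, their collars resting on the rack's top.
- round_pin: The other pin, in the other hole of the rack: same shank and collar, but a round head 22 mm in diameter and 36 mm tall. Origin at the tip of the shank. To be left alone.
- glue_jar: White jar, 64 mm in diameter, 100 mm tall, standing on the bench beyond the work. Origin at the centre of its underside. To be left alone.
- tape_measure: Grey tape-measure case 65 x 34 x 62 mm on the bench beyond the work. Origin at the centre of its underside. To be left alone.
- offcut: Flat wooden offcut 90 x 140 x 22 mm on the bench beyond the work. Origin at the centre of its underside. To be left alone.
Things that resemble listed ones, but are neither listed nor needed, are in the scene too. What is shaped like the bar_pin but turquoise is not meant.

How it is judged:
By the outcome, as a careful person would: the job done as asked, in the order asked, and still so for the second after the job is handed in, while the arm keeps its last pose, push and grip.
It also fails if it takes over 56 s, if anything falls off the work surface, if the arm or the gripper's body presses on something with over 40 N, if the wrist force passes 120 N, or if a joint passes its speed limit or range.

### The arm

A 6-joint arm with a two-finger parallel gripper is mounted at the origin on the work surface. World frame = base frame: x ahead of the robot, y to its left, z up, the work surface at z = 0. Lengths are in m, angles in rad, forces in N, time in s.
With the tool pointing down it reaches from about 0.325 to 0.775 m from the base axis. Payload 5.5 kg.
Tool frame: the origin (TCP) lies midway between the tips of the shut fingers; the grasp point (between the pads) lies 19 mm behind it; y points along the fingers, z is the direction in which the jaws open and shut, and the axes are right-handed (so a half turn about y gives the same grasp; the last joint's range is limited). The gripper opens to 85 mm and grips with 20 to 120 N. Pads are 22 mm wide; open, the fingers measure 114 mm over their backs; the gripper's body (76 mm by 85 mm) begins 54 mm behind the grasp point. The pads swing forward as they close: fully open they stand 13 mm farther back than shut.
Start: joints at [1.199, 0.091, 1.231, -0, 1.82, -0.057], TCP at [0.186, 0.571, 0.231] pointing down, gripper open.
Joint ranges: [-2.87, 2.87], [-0.86, 2.18], [0.17, 2.46], [-1.51, 4.65], [0.06, 2.69], [-2.65, 2.65]. Speed limits (rad/s): [2.57, 2.57, 3.01, 3.14, 3.14, 3.14].

### API

Orientations are given as a unit quaternion [w, x, y, z].
In Python, from cell import r, viewer, models gives the robot as it stands.
- The arm moves only by the tool drive_tool, never from a script. Its argument "moves" is text: rows parted by semicolons, each of 7 numbers parted by spaces: the finger opening in m, from 0 to 0.0854, then the shift along the tool's x, y, z in m, then the turn, a rotation vector about the tool's x, y, z in rad. In form: gripper x y z ax ay az; .... A call has exactly 8 rows; each row shifts and turns the commanded pose from where the row before left it, along the tool's axes as they then stand; what a row does not reach is not made up. A row lasts 1/10 s, in which the tool goes at most 50 mm and 8.59 degrees, less where a joint would pass 70% of its speed; a pose out of reach is approached as far as the arm can. A call with a gripper value outside its range is refused whole. The fingers move at their own pace and stop on an object; the grip force is fixed at half the most. Time passes only in rows, so rows that do not move let the fingers close, or fill a call up. It gives the time, the measured TCP pose, the force and the opening at its end, in the units of the state.
- r.read_state(): the state, without advancing time (a new reading comes with each control period).
- viewer.snapshot(name): name is "side" or "top"; returns the picture (480x640x3 uint8, red, green, blue); there is no depth.
- viewer.camera_info(name): a dict with "fx", "fy", "cx", "cy" (pixels), "k1" (the pictures are not rectified: a ray, as slopes to the right and down, at radius r is drawn at 1 + k1 r^2 times it, then the intrinsics apply), "rvec" (rotation vector, rad) and "tvec" (3), from world to camera coordinates, as OpenCV has them. Camera axes: x right, y down, z forward; pixel columns grow to the right and rows downward; lengths in m; the calibration is good to about 2 mm. A picture is of the moment at which its call begins. camera_info takes no time and is no camera call.
- r.close_job(): hands the job in, once; it reports no verdict.
Trained networks look in the newest picture that a camera, given by its name, has taken for a name from the list of things; names that differ only in an ending like _2 or _b are one class to them, and where a whole thing is asked for, a point or a joint stands for the part that bears it (a point fixed in the world has none). Each returns a list of dicts, best first, with "score" (0 to 1); they miss things now and then, are a little off and sometimes report something else, mostly with a low value. They report only what shows in the picture. A call takes as long as a camera call. They do not tell look-alikes from the thing itself.
- models.look_for(target, camera): "position" ([x, y, z] in m, in the coordinates of the camera as it stood for that picture, good to about 4 mm: the middle of the surface that is visible of it).
- models.outline_of(target, camera): "region" (480x640 bool, what is visible of it).
The state is a dict: "t": time; "joints": joint angles; "dq": joint speeds; "effort": joint torques, N m; "tcp_pos": TCP position; "eef_rot": TCP orientation; "wrist_force": force on the tool from outside, world axes, zero at the start; "moment": the same for the moment, N m; "grip_width": finger opening in m.
Only numpy, scipy, OpenCV 4.12 (cv2) and the standard library are available. Lean on these libraries where they do the work, as an engineer would, in place of code of your own. Each camera call takes 0.05 s, during which the arm holds its last target.

## Working session

There is one attempt and no reset: what is moved stays moved. The work goes in short steps, Python scripts to look and compute and a tool call to move; the robot and the scene stay as the last step left them, time stands still between calls to the robot, and variables do not carry over. Pictures are saved under pics/ and viewed, and the job is handed in when it is done.

Besides the shell and the picture viewer there is one more tool, called after "Emit:" in YAML: its name, and indented under it one key for each argument. drive_tool: Moves the arm, as the interface text tells. Its arguments: {"type":"object","properties":{"moves":{"type":"string"}},"required":["moves"]}

```bash
ls; mkdir -p pics
python3 - <<'E'
from cell import r, viewer, models
import cv2
print(r.read_state())
for n in("side","top"):
    cv2.imwrite(f"pics/{n}0.png",viewer.snapshot(n)[:,:,::-1]); print(viewer.camera_info(n))
    for t in ("bar_pin","terminal","dial_knob","rack","meter","round_pin","bar_pin_head","dial_pointer","dial_grip"):
        for d in models.look_for(t,n)[:3]: print(n,t,d)
E
```

```text
pics
{'t': 0.0, 'joints': array([ 1.19934864e+00,  9.18346016e-02,  1.23190849e+00,  1.49556470e-05,
        1.81978185e+00, -5.66675703e-02]), 'dq': array([-0.0012443 ,  0.00078921,  0.00141127, -0.00075644, -0.00085605,
        0.00080649]), 'effort': array([-5.45341954e-04, -4.58719933e+01, -4.18018913e+01, -1.22049883e-04,
        1.11858777e-02,  3.74777142e-05]), 'tcp_pos': array([0.18563935, 0.57025979, 0.23015262]), 'eef_rot': array([-0.69770014,  0.69903312, -0.11098146,  0.1106812 ]), 'wrist_force': array([-0.34637249, -0.17386053,  0.75234154]), 'moment': array([-0.0071705 ,  0.0306571 , -0.01770532]), 'grip_width': 0.08563087121744425}
{'fx': 438.4767775081661, 'fy': 438.4767775081661, 'cx': 321.502786591517, 'cy': 238.49720751919494, 'k1': -0.05982737787941381, 'rvec': array([ 2.24516069, -0.56199338,  0.25445565]), 'tvec': array([-0.47585454,  0.24989252,  0.63998701])}
side bar_pin {'position': [-0.2146, 0.0282, 0.7939], 'score': 0.98}
side bar_pin {'position': [-0.1436, -0.0184, 0.8341], 'score': 0.92}
side bar_pin {'position': [-0.042, 0.0132, 0.8117], 'score': 0.81}
[... 1320 characters left out ...]
115], 'score': 0.69}
top rack {'position': [-0.1435, 0.1291, 0.9618], 'score': 0.73}
top meter {'position': [0.2058, 0.1092, 0.929], 'score': 0.62}
top meter {'position': [-0.1916, -0.1524, 1.0061], 'score': 0.19}
top round_pin {'position': [-0.1831, 0.1237, 0.9162], 'score': 0.69}
top bar_pin_head {'position': [0.0024, 0.1492, 0.931], 'score': 0.72}
top bar_pin_head {'position': [-0.0746, 0.2109, 0.9254], 'score': 0.71}
top bar_pin_head {'position': [-0.011, 0.0555, 0.9387], 'score': 0.7}
top dial_pointer {'position': [0.2688, 0.1309, 0.918], 'score': 0.57}
top dial_grip {'position': [0.2709, 0.1372, 0.9092], 'score': 0.71}
top dial_grip {'position': [-0.1791, 0.1252, 0.919], 'score': 0.24}
```

View pics/top0.png

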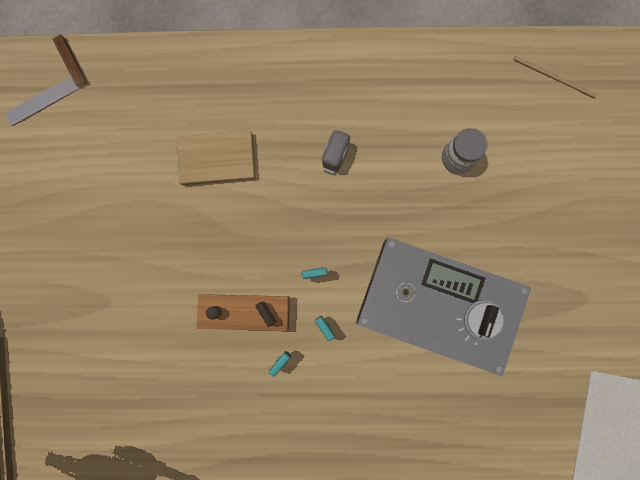

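View pics/side0.png

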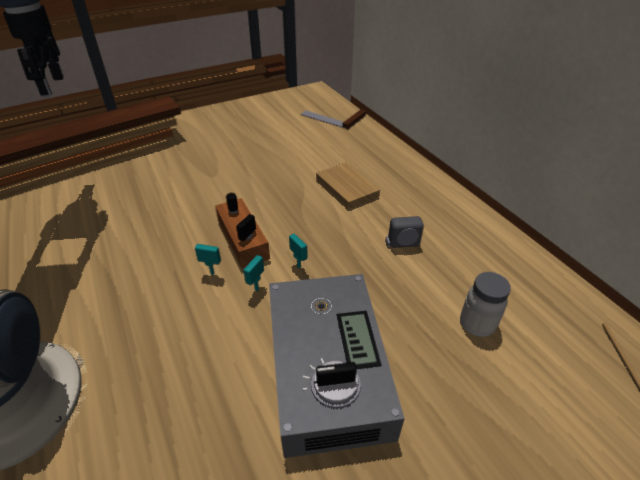

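The top view shows the black bar pin at about (265,313), the round pin at (213,313), the terminal at (405,292) and the dial at (488,321). Three turquoise look-alikes stand at (314,272), (325,328) and (280,364). Next I'll zoom in and measure.

```bash
cat > h.py <<'E'
import numpy as np, cv2
from scipy.spatial.transform import Rotation as R
CI={'side':dict(f=438.4767775081661,cx=321.502786591517,cy=238.49720751919494,k=-0.05982737787941381,rv=[2.24516069,-0.56199338,0.25445565],tv=[-0.47585454,0.24989252,0.63998701]),
'top':dict(f=545.8362716018925,cx=321.84833877763015,cy=240.67229118110976,k=-0.040741278625380975,rv=[2.15898825,-2.17502623,0.07210716],tv=[0.04442138,0.57638302,0.96249384])}
def ray(c,u,v):
    c=CI[c]; d=np.array([(u-c['cx'])/c['f'],(v-c['cy'])/c['f']]); s=d.copy()
    for _ in range(20): s=d/(1+c['k']*(s@s))
    M=R.from_rotvec(c['rv']).as_matrix(); return -M.T@np.array(c['tv']), M.T@np.array([s[0],s[1],1])
def at(c,u,v,z):
    o,d=ray(c,u,v); return o+d*(z-o[2])/d[2]
def proj(c,P):
    c=CI[c]; p=R.from_rotvec(c['rv']).as_matrix()@np.array(P)+c['tv']; s=p[:2]/p[2]; s=s*(1+c['k']*(s@s)); return s*c['f']+[c['cx'],c['cy']]
def tri(p,q):
    (o1,d1),(o2,d2)=ray('side',*p),ray('top',*q)
    A=np.stack([d1,-d2],1); t=np.linalg.lstsq(A,o2-o1,rcond=None)[0]
    a,b=o1+d1*t[0],o2+d2*t[1]; return (a+b)/2,np.linalg.norm(a-b)
def crop(src,x,y,w,h,k,out):
    im=cv2.imread(src)[y:y+h,x:x+w]; cv2.imwrite(out,cv2.resize(im,None,fx=k,fy=k,interpolation=cv2.INTER_CUBIC))
E
python3 - <<'E'
from h import *
crop('pics/top0.png',190,260,150,120,5,'pics/c1.png')
crop('pics/top0.png',350,230,190,150,4,'pics/c2.png')
crop('pics/side0.png',190,180,130,120,5,'pics/c3.png')
crop('pics/side0.png',260,265,150,190,3,'pics/c4.png')
print(at('top',405,292,.07),at('side',321,306,.07),tri((321,306),(405,292)))
E
```

```text
[ 0.48346833 -0.10248623  0.07      ] [ 0.48325366 -0.10351916  0.07      ] (array([ 0.48356845, -0.10268034,  0.06890471]), np.float64(0.00023971274824067016))
```

View pics/c1.png

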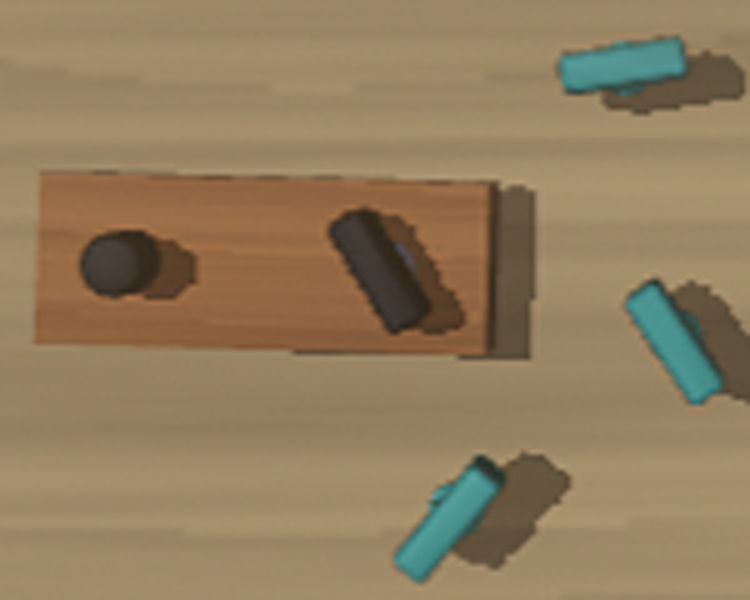

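View pics/c2.png

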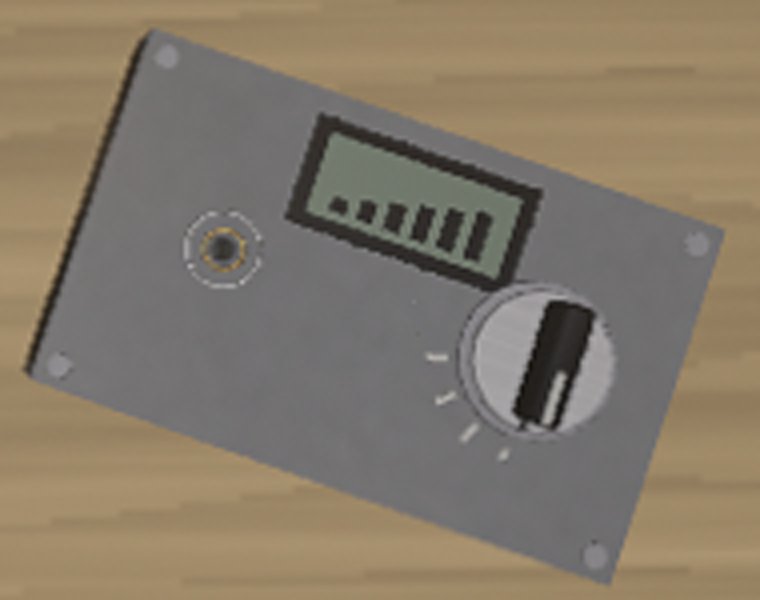

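View pics/c3.png

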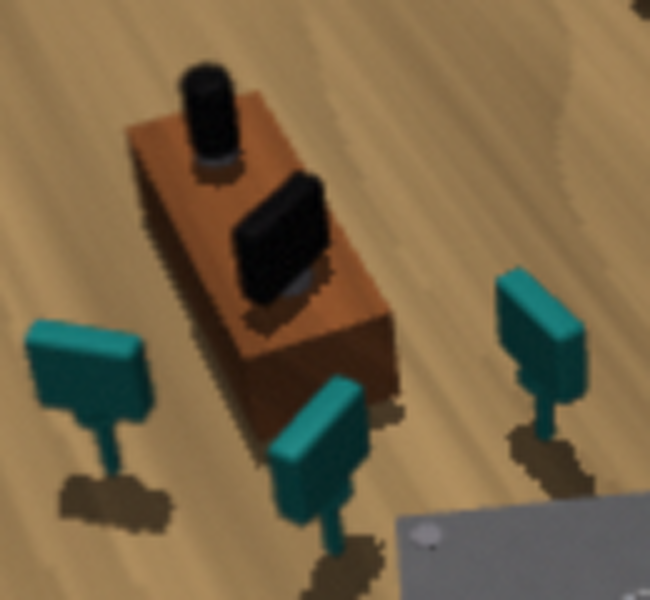

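View pics/c4.png

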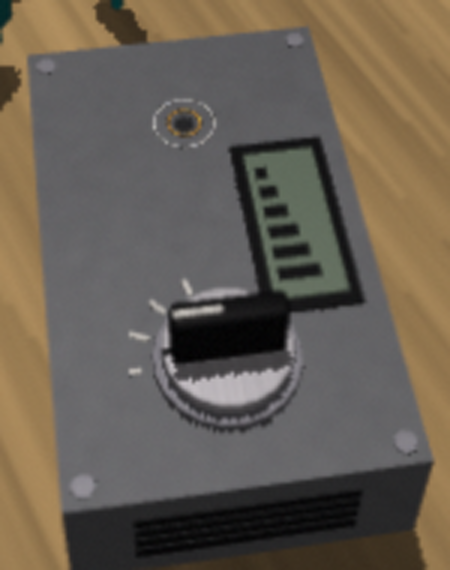

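```bash
cat >> h.py <<'E'
from scipy.optimize import minimize
def boxmask(c,x,y,z0,z1,yaw,lx,ly,S=4,win=None):
    pts=[]
    for sx in(-1,1):
        for sy in(-1,1):
            for z in(z0,z1):
                q=np.array([x+np.cos(yaw)*sx*lx/2-np.sin(yaw)*sy*ly/2,y+np.sin(yaw)*sx*lx/2+np.cos(yaw)*sy*ly/2,z]); pts.append(proj(c,q))
    X,Y,W,H=win
    p=((np.array(pts)-[X,Y]+.5)*S-.5); hull=cv2.convexHull(p.astype(np.float32))
    m=np.zeros((H*S,W*S),np.uint8); cv2.fillConvexPoly(m,np.round(hull*16).astype(np.int32),255,cv2.LINE_AA,4)
    return m/255.
def dark(img,win,thr,S=4):
    X,Y,W,H=win; g=cv2.resize(img[Y:Y+H,X:X+W],None,fx=S,fy=S,interpolation=cv2.INTER_CUBIC).max(2)
    m=(g<thr).astype(np.uint8); n,l,st,_=cv2.connectedComponentsWithStats(m); 
    i=1+np.argmax(st[1:,4]); m=(l==i).astype(np.uint8)
    cs,_=cv2.findContours(m,0,1); m2=np.zeros_like(m); cv2.fillConvexPoly(m2,cv2.convexHull(np.vstack(cs)),1); return m2
def fitbox(imgs,wins,thr,p0,dz,lx,ly,zfree=True):
    ms={c:dark(imgs[c],wins[c],thr) for c in imgs}
    def cost(p):
        z=p[2] if zfree else p0[2]
        return sum(np.abs(boxmask(c,p[0],p[1],z-dz,z,p[3],lx,ly,win=wins[c])-ms[c]).sum()/ms[c].sum() for c in imgs)
    sim=[p0]+[np.array(p0)+d for d in np.diag([.006,.006,.004,.15])]
    r=minimize(cost,p0,method='Nelder-Mead',options=dict(initial_simplex=sim,xatol=1e-5,fatol=1e-5,maxiter=600)); return r.x,r.fun,ms
E
python3 - <<'E'
from h import *
im={c:cv2.imread(f'pics/{c}0.png') for c in('top','side')}
b=at('top',190+380/5,260+270/5,.085); print('bar0',b)
e0,e1=at('top',190+346/5,260+218/5,.085),at('top',190+412/5,260+322/5,.085)
print(e0,e1)
yaw=np.arctan2(*(e1-e0)[[1,0]])
for cs in(('top','side'),('top',),('side',)):
    x,f,ms=fitbox({c:im[c] for c in cs},{'top':(245,290,40,45),'side':(228,205,40,45)},70,[b[0],b[1],.085,yaw],.036,.044,.014,zfree=len(cs)==2); print('pin',cs,x,f)
d=at('top',350+560/4,230+362/4,.114);
for cs in(('top','side'),('top',),('side',)):
    x,f,ms=fitbox({c:im[c] for c in cs},{'top':(470,295,40,50),'side':(305,350,60,45)},55,[d[0],d[1],.114,-.3],.03,.052,.014,zfree=len(cs)==2); print('dial',cs,x,f)
t=np.array([0.4835,-0.1028]);print('term->dial',x[:2]-t,np.linalg.norm(x[:2]-t))
for n,u,v in(('rackNL',40,173),('rackNR',490,183),('rackSR',490,353),('rackSL',36,344)): print(n,at('top',190+u/5,260+v/5,.045))
print('round',at('top',190+120/5,260+262/5,.085))
for n,u,v in(('t1',622,65),('t2',675,342),('t3',448,520)): print(n,at('top',190+u/5,260+v/5,.072))
for n,u,v in(('cNW',152,30),('cNE',722,232),('cSE',610,585),('cSW',28,374)): print(n,at('top',350+u/4,230+v/4,.07))
E
```

```text
bar0 [0.4481412  0.13396591 0.085     ]
[0.46565062 0.14551711 0.085     ] [0.43069231 0.12313559 0.085     ]
pin ('top', 'side') [ 0.44756884  0.13638209  0.08216569 -2.53205192] 0.29649809899156815
pin ('top',) [ 0.44766401  0.13604471  0.08695787 -2.58821149] 0.11860884771365851
pin ('side',) [ 0.44602118  0.13054259  0.08942255 -2.44682481] 0.14081442255193508
dial ('top', 'side') [ 0.4361955  -0.23424687  0.11465681 -0.30220533] 0.5025051574551993
dial ('top',) [ 0.4354811  -0.23402927  0.11660941 -0.30428689] 0.19676447871435898
dial ('side',) [ 0.43980794 -0.23315812  0.11531338 -0.22614825] 0.2962691135092466
term->dial [-0.04369206 -0.13035812] 0.13748540369309373
rackNL [0.48090166 0.25987966 0.045     ]
rackNR [0.47657823 0.10005211 0.045     ]
rackSR [0.41719031 0.10015746 0.045     ]
rackSL [0.42081203 0.26064785 0.045     ]
round [0.45117449 0.22228555 0.085     ]
t1 [0.51704021 0.05236123 0.072     ]
t2 [0.42267713 0.0348182  0.072     ]
t3 [0.36303589 0.11232586 0.072     ]
cNW [ 0.57735857 -0.07497785  0.07      ]
cNE [ 0.48848203 -0.31762021  0.07      ]
cSE [ 0.34000966 -0.26496842  0.07      ]
cSW [ 0.43052445 -0.01978672  0.07      ]
```

```bash
cat >> h.py <<'E'
def go(st,P,zdir):
    """remaining: shift in current tool axes, then turn about tool y so tool y is down and z along +-zdir (yaw of tool z)"""
    w,x,y,z=st['eef_rot']; M=R.from_quat([x,y,z,w])
    s=M.inv().apply(np.array(P)-st['tcp_pos'])
    Z=np.array([np.cos(zdir),np.sin(zdir),0]); Y=np.array([0,0,-1.]); out=[]
    for sg in(1,-1):
        T=R.from_matrix(np.stack([np.cross(Y,Z*sg),Y,Z*sg],1)); out.append((M.inv()*T).as_rotvec().round(4))
    print('t',round(st['t'],2),'tcp',st['tcp_pos'].round(4),'F',st['wrist_force'].round(1),'M',st['moment'].round(2),'w',round(st['grip_width'],4))
    print('axes x,y,z in world:\n',M.as_matrix().T.round(3)); print('joints',st['joints'].round(3))
    print('shift',s.round(4),'turn',*out)
E
python3 - <<'E'
from h import *
from cell import r
go(r.read_state(),[.4477,.1355,.12],.57+np.pi/2)
E
```

```text
t 1.0 tcp [0.1858 0.5705 0.2313] F [ 0.3 -0.1  0.3] M [0.02 0.01 0.02] w 0.0853
axes x,y,z in world:
 [[ 0.951 -0.31  -0.   ]
 [-0.     0.    -1.   ]
 [ 0.31   0.951  0.   ]]
joints [ 1.199  0.091  1.231  0.     1.82  -0.057]
shift [ 0.3837  0.1113 -0.3326] turn [-0.     -0.8847 -0.    ] [ 0.      2.2569 -0.    ]
```

Emit:
drive_tool:
  moves: "0.05 0.035 0 -0.030 0 0 0;0.05 0.035 0 -0.030 0 0 0;0.05 0.035 0.01 -0.030 0 0 0;0.05 0.035 0.01 -0.030 0 0 0;0.05 0.035 0.01 -0.030 0 0 0;0.05 0.035 0.01 -0.030 0 0 0;0.05 0.035 0.01 -0.030 0 0 0;0.05 0.035 0.01 -0.030 0 0 0"

```text
t: 1.8
tcp_pos: [0.3783, 0.254, 0.1712]
eef_rot: [0.699, -0.698, 0.11, -0.111]
wrist_force: [0.7, 1.2, 0.3]
grip_width: 0.05
```

Emit:
drive_tool:
  moves: "0.05 0.034 0.01 -0.030 0 0 0;0.05 0.034 0.01 -0.031 0 0 0;0.05 0.034 0 -0.031 0 0 0;0.05 0 0 0 0 -0.147 0;0.05 0 0 0 0 -0.147 0;0.05 0 0 0 0 -0.147 0;0.05 0 0 0 0 -0.147 0;0.05 0 0 0 0 -0.147 0"

```text
t: 2.6
tcp_pos: [0.4463, 0.1364, 0.1514]
eef_rot: [-0.691, 0.691, 0.15, -0.149]
wrist_force: [0.4, -0.2, -0.2]
grip_width: 0.05
```

Emit:
drive_tool:
  moves: "0.05 0 0 0 0 -0.147 0;0.05 0 0 0 0 0 0;0.05 0 0 0 0 0 0;0.05 0 0 0 0 0 0;0.05 0 0 0 0 0 0;0.05 0 0 0 0 0 0;0.05 0 0 0 0 0 0;0.05 0 0 0 0 0 0"

```text
t: 3.4
tcp_pos: [0.4462, 0.1366, 0.1513]
eef_rot: [0.679, -0.679, -0.198, 0.198]
wrist_force: [-0.0, -0.6, 0.0]
grip_width: 0.05
```

Run:
```python
from h import *
from cell import r,viewer
go(r.read_state(),[.4477,.1355,.055],.57+np.pi/2)
for n in('top','side'): cv2.imwrite(f"pics/{n}1.png",viewer.snapshot(n)[:,:,::-1])
a=cv2.imread('pics/top1.png');b=cv2.imread('pics/side1.png')
cv2.imwrite('pics/m1.png',np.hstack([cv2.resize(a[240:400,180:340],(400,400)),cv2.resize(b[120:320,140:340],(400,400))]))
```

```text
t 3.4 tcp [0.4462 0.1366 0.1513] F [-0.  -0.6  0. ] M [ 0.    0.01 -0.01] w 0.05
axes x,y,z in world:
 [[ 0.844  0.537 -0.   ]
 [-0.     0.    -1.   ]
 [-0.537  0.844  0.   ]]
joints [ 0.224 -0.274  1.715  0.     1.7   -1.914]
shift [ 0.0007  0.0963 -0.0017] turn [-0.     -0.0032 -0.    ] [ 1.0000e-04  3.1384e+00 -1.0000e-04]
```

View pics/m1.png

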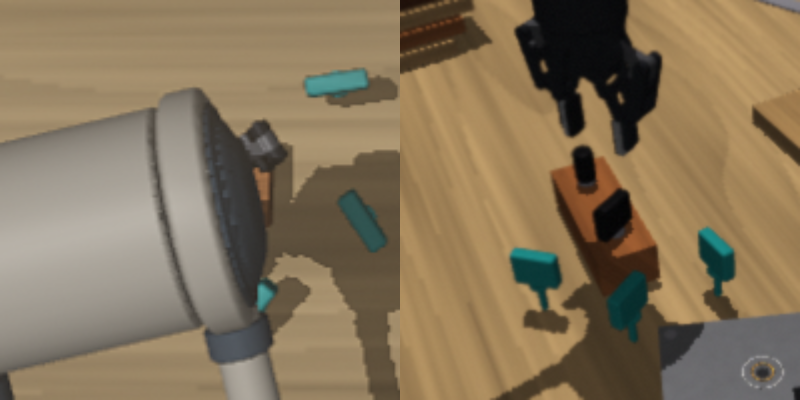

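The fingers straddle the pin's column and nothing is near them, so I'll go down and grip.

Emit:
drive_tool:
  moves: "0.05 0.001 0.03 -0.002 0 -0.003 0;0.05 0 0.03 0 0 0 0;0.05 0 0.02 0 0 0 0;0.05 0 0.012 0 0 0 0;0.05 0 0.004 0 0 0 0;0.05 0 0 0 0 0 0;0.05 0 0 0 0 0 0;0.05 0 0 0 0 0 0"

```text
t: 4.3
tcp_pos: [0.4489, 0.1356, 0.0567]
eef_rot: [-0.679, 0.679, 0.2, -0.198]
wrist_force: [-0.6, -0.4, -0.8]
grip_width: 0.05
```

Run:
```python
from h import *
from cell import r,viewer
go(r.read_state(),[.4477,.1355,.055],.57+np.pi/2)
for n in('top','side'): cv2.imwrite(f"pics/{n}2.png",viewer.snapshot(n)[:,:,::-1])
b=cv2.imread('pics/side2.png')
cv2.imwrite('pics/m2.png',cv2.resize(b[150:300,170:320],(600,600)))
```

```text
t 4.3 tcp [0.4489 0.1356 0.0567] F [-0.6 -0.4 -0.8] M [ 0.01 -0.01 -0.01] w 0.05
axes x,y,z in world:
 [[ 0.842  0.54   0.002]
 [ 0.002  0.001 -1.   ]
 [-0.54   0.842 -0.001]]
joints [ 0.221 -0.234  1.851  0.     1.523 -1.92 ]
shift [-0.0011  0.0017  0.0006] turn [0.0008 0.0002 0.0022] [ 3.4000e-03 -3.1414e+00 -1.2000e-03]
```

View pics/m2.png

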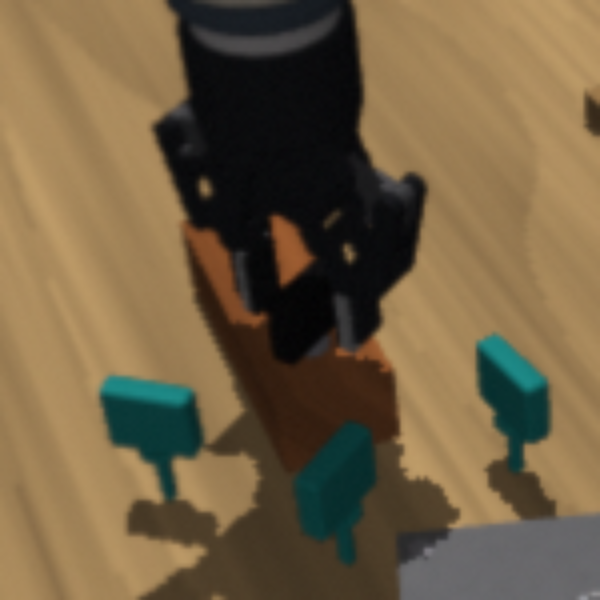

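The fingers straddle the bar head, so I'll close them.

Emit:
drive_tool:
  moves: "0.05 -0.001 0.001 0 0 0 0;0.005 0 0 0 0 0 0;0.005 0 0 0 0 0 0;0.005 0 0 0 0 0 0;0.005 0 0 0 0 0 0;0.005 0 0 0 0 0 0;0.005 0 0 0 0 0 0;0.005 0 0 0 0 0 0"

```text
t: 5.2
tcp_pos: [0.4472, 0.135, 0.0544]
eef_rot: [0.679, -0.678, -0.199, 0.199]
wrist_force: [-1.5, 2.4, 1.1]
grip_width: 0.0132
```

Run:
```python
from h import *
from cell import r
go(r.read_state(),[.4477,.1355,.055],.57+np.pi/2)
```

```text
t 5.2 tcp [0.4472 0.135  0.0544] F [-1.5  2.4  1.1] M [ 0.25  0.28 -0.04] w 0.0132
axes x,y,z in world:
 [[ 0.842  0.54   0.   ]
 [-0.     0.    -1.   ]
 [-0.54   0.842  0.   ]]
joints [ 0.22  -0.236  1.856  0.     1.521 -1.921]
shift [ 0.0006 -0.0006  0.0001] turn [-0.0003  0.0003  0.0001] [ 2.0000e-04 -3.1413e+00  5.0000e-04]
```

Gripped at 13 mm, against a 14 mm bar. Now I'll lift straight up.

Emit:
drive_tool:
  moves: "0.005 0 -0.01 0 0 0 0;0.005 0 -0.02 0 0 0 0;0.005 0 -0.02 0 0 0 0;0.005 0 -0.02 0 0 0 0;0.005 0 -0.02 0 0 0 0;0.005 0 0 0 0 0 0;0.005 0 0 0 0 0 0;0.005 0 0 0 0 0 0"

```text
t: 6.0
tcp_pos: [0.4468, 0.1346, 0.1429]
eef_rot: [-0.679, 0.679, 0.198, -0.2]
wrist_force: [-0.6, -0.4, -2.3]
grip_width: 0.0131
```

Run:
```python
from h import *
from cell import r,viewer
st=r.read_state()
go(st,[.4834,-.1033,.145],.57+np.pi/2)
for n in('top','side'): cv2.imwrite(f"pics/{n}3.png",viewer.snapshot(n)[:,:,::-1])
b=cv2.imread('pics/side3.png')
T=st['tcp_pos']; print('proj tip',proj('side',T-[0,0,.0414]))
cv2.imwrite('pics/m3.png',cv2.resize(b[130:280,170:320],(600,600)))
```

```text
t 6.0 tcp [0.4468 0.1346 0.1429] F [-0.6 -0.4 -2.3] M [-0.01  0.06  0.02] w 0.0131
axes x,y,z in world:
 [[ 0.842  0.54  -0.002]
 [-0.002 -0.001 -1.   ]
 [-0.54   0.842  0.001]]
joints [ 0.22  -0.271  1.728 -0.     1.687 -1.921]
shift [-0.0976 -0.0021 -0.2201] turn [-0.0005  0.     -0.002 ] [-3.2000e-03 -3.1415e+00  8.0000e-04]
proj tip [243.80962978 214.47003935]
```

View pics/m3.png

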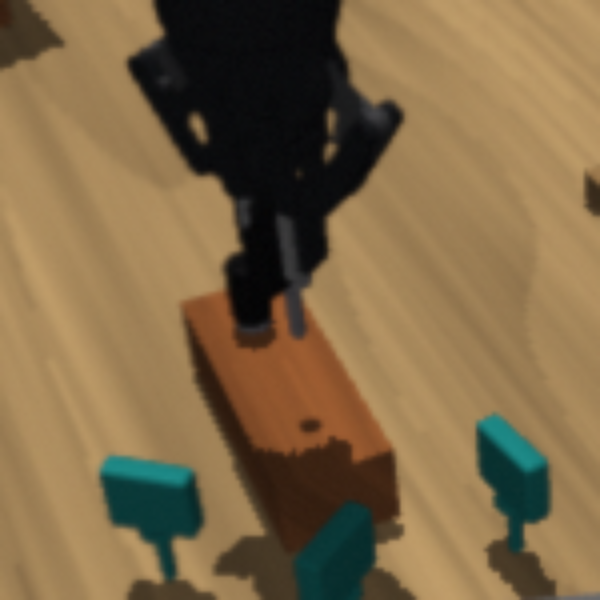

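The pin is out of the rack, with its tip at about (244.5,213.7) in the side view where (243.8,214.5) was predicted. I'll carry it to above the terminal.

Emit:
drive_tool:
  moves: "0.005 -0.014 0 -0.031 0 0 0;0.005 -0.014 0 -0.031 0 0 0;0.005 -0.014 0 -0.031 0 0 0;0.005 -0.014 0 -0.031 0 0 0;0.005 -0.014 0 -0.031 0 0 0;0.005 -0.014 0 -0.031 0 0 0;0.005 -0.014 0 -0.034 0 0 0;0.005 0 0 0 0 0 0"

```text
t: 6.9
tcp_pos: [0.4832, -0.1068, 0.1429]
eef_rot: [-0.679, 0.679, 0.197, -0.198]
wrist_force: [1.1, 0.9, -0.4]
grip_width: 0.0129
```

Emit:
drive_tool:
  moves: "0.005 0 0 0 0 0 0;0.005 0 0 0 0 0 0;0.005 0 0 0 0 0 0;0.005 0 0 0 0 0 0;0.005 0 0 0 0 0 0;0.005 0 0 0 0 0 0;0.005 0 0 0 0 0 0;0.005 0 0 0 0 0 0"

```text
t: 7.7
tcp_pos: [0.4836, -0.1031, 0.1443]
eef_rot: [-0.679, 0.679, 0.199, -0.199]
wrist_force: [0.3, -0.7, -1.2]
grip_width: 0.0128
```

```bash
cat > look.py <<'E'
import sys
from h import *
from cell import r,viewer
k,z=sys.argv[1],float(sys.argv[2])
st=r.read_state()
go(st,[.4834,-.1033,z],.57+np.pi/2)
for n in('top','side'): cv2.imwrite(f"pics/{n}{k}.png",viewer.snapshot(n)[:,:,::-1])
b=cv2.imread(f'pics/side{k}.png');a=cv2.imread(f'pics/top{k}.png')
T=st['tcp_pos']
for c in('side','top'): print(c,'proj tip',proj(c,T-[0,0,.0414]),'collar',proj(c,T-[0,0,.0094]),'hole',proj(c,[.4834,-.1033,.07]))
cv2.imwrite(f'pics/m{k}.png',np.hstack([cv2.resize(b[230:330,270:370],(400,400),interpolation=2),cv2.resize(a[240:340,355:455],(400,400),interpolation=2)]))
E
python3 look.py 4 .12
```

```text
t 7.7 tcp [ 0.4836 -0.1031  0.1443] F [ 0.3 -0.7 -1.2] M [ 0.01 -0.   -0.02] w 0.0128
axes x,y,z in world:
 [[ 0.842  0.54   0.   ]
 [ 0.     0.    -1.   ]
 [-0.54   0.842 -0.   ]]
joints [-0.279 -0.195  1.661  0.     1.676 -2.42 ]
shift [-0.0002  0.0243 -0.    ] turn [0.     0.0003 0.    ] [ 0.     -3.1413 -0.    ]
side proj tip [321.09081853 292.06695818] collar [321.1295278  277.84165742] hole [321.01620751 305.87142181]
top proj tip [408.00511416 292.08114004] collar [410.74295805 292.21933124] hole [405.47676517 292.03648478]
```

View pics/m4.png

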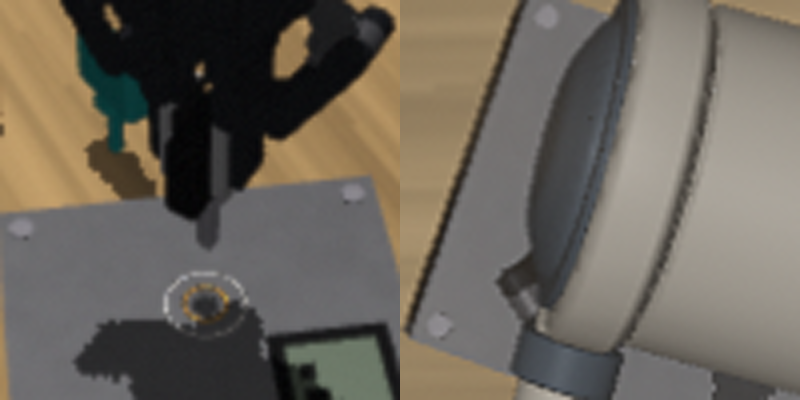

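The tip is at about (321.8,291.8) and the hole at (321.5,306.2), both within 1 px of prediction. I'll go down to about 6 mm above the mouth and look again.

Emit:
drive_tool:
  moves: "0.005 0 0.01 0 0 0 0;0.005 0 0.01 0 0 0 0;0.005 0 0.004 0 0 0 0;0.005 0 0 0 0 0 0;0.005 0 0 0 0 0 0;0.005 0 0 0 0 0 0;0.005 0 0 0 0 0 0;0.005 0 0 0 0 0 0"

```text
t: 8.6
tcp_pos: [0.4837, -0.1033, 0.1206]
eef_rot: [-0.678, 0.679, 0.199, -0.199]
wrist_force: [0.3, -0.2, -0.7]
grip_width: 0.0131
```

```bash
python3 look.py 5 .0794; python3 -c "
from h import *
crop('pics/side5.png',300,270,50,50,12,'pics/m5.png')"
```

```text
t 8.6 tcp [ 0.4837 -0.1033  0.1206] F [ 0.3 -0.2 -0.7] M [ 0.03 -0.01 -0.07] w 0.0131
axes x,y,z in world:
 [[ 0.842  0.54   0.   ]
 [ 0.001 -0.    -1.   ]
 [-0.54   0.842 -0.001]]
joints [-0.279 -0.19   1.698 -0.     1.633 -2.42 ]
shift [-0.0003  0.0412  0.0002] turn [0.0005 0.0002 0.0004] [ 6.0000e-04 -3.1414e+00 -8.0000e-04]
side proj tip [321.199954   302.02444634] collar [321.24123902 288.46623658] hole [321.01620751 305.87142181]
top proj tip [406.17133774 291.87901518] collar [408.7715832 292.006419 ] hole [405.47676517 292.03648478]
```

View pics/m5.png

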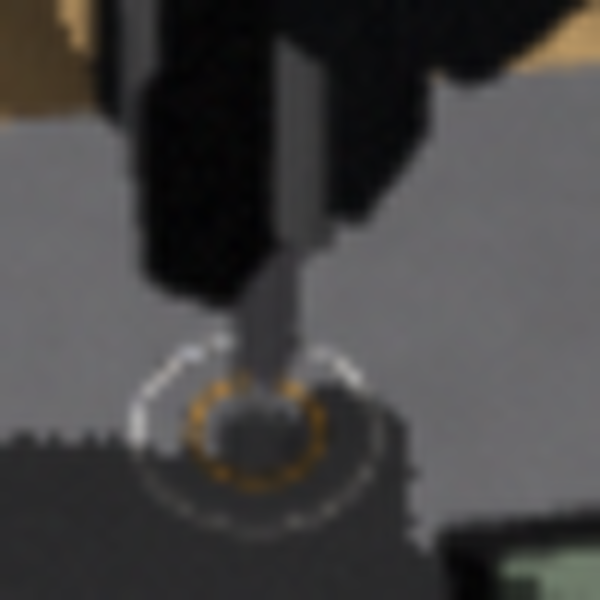

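```bash
python3 -c "
from h import *
P=np.array([.4834,-.1033,.078]);b=proj('side',P)
for d in np.eye(3)*.001: print((proj('side',P+d)-b).round(3))
for a in [(.842,.54,0),(-.54,.842,0)]: print('tool',(proj('side',P+.001*np.array(a))-b).round(3))
"
```

```text
[ 0.559 -0.231]
[-0.298 -0.433]
[ 0.001 -0.41 ]
tool [ 0.309 -0.428]
tool [-0.553 -0.24 ]
```

The tip sits about 0.6 px to the right of the hole axis, so I'll nudge it about 0.7 mm along world -x. Then I'll go down slowly with an eye on the force.

Emit:
drive_tool:
  moves: "0.005 -0.0006 0 0.0004 0 0 0;0.005 0 0.003 0 0 0 0;0.005 0 0.003 0 0 0 0;0.005 0 0.002 0 0 0 0;0.005 0 0.002 0 0 0 0;0.005 0 0.002 0 0 0 0;0.005 0 0.001 0 0 0 0;0.005 0 0 0 0 0 0"

```text
t: 9.5
tcp_pos: [0.4826, -0.1035, 0.1071]
eef_rot: [-0.678, 0.679, 0.199, -0.199]
wrist_force: [-0.8, -2.0, -1.1]
grip_width: 0.013
```

```bash
python3 look.py 6 .0794; python3 -c "
from h import *
crop('pics/side6.png',300,270,50,50,12,'pics/m6.png')"
```

```text
t 9.5 tcp [ 0.4826 -0.1035  0.1071] F [-0.8 -2.  -1.1] M [-0.43  0.24  0.04] w 0.013
axes x,y,z in world:
 [[ 0.842  0.54  -0.001]
 [-0.001 -0.001 -1.   ]
 [-0.54   0.842 -0.   ]]
joints [-2.800e-01 -1.870e-01  1.719e+00 -1.000e-03  1.609e+00 -2.420e+00]
shift [ 0.0008  0.0277 -0.0002] turn [ 0.0002 -0.0001 -0.0008] [1.3000e-03 3.1415e+00 3.0000e-04]
side proj tip [320.64839237 307.88406107] collar [320.67146105 294.68913992] hole [321.01620751 305.87142181]
top proj tip [405.29380837 292.47648973] collar [407.82482054 292.62304367] hole [405.47676517 292.03648478]
```

View pics/m6.png

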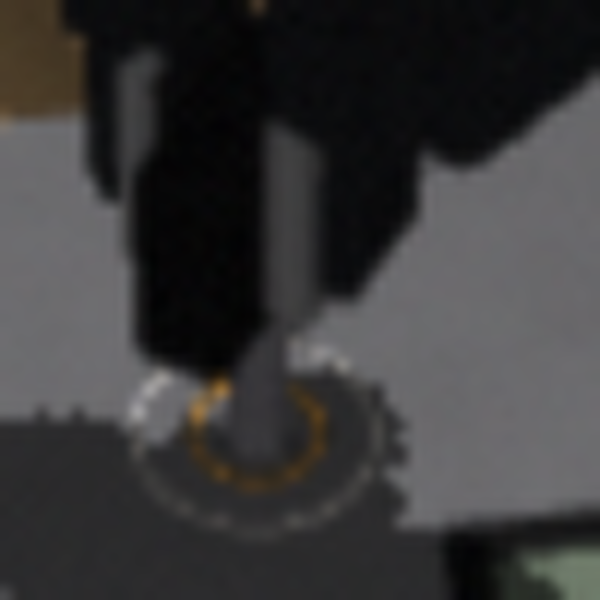

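The shank is about 4 mm into the opening and the forces are about 2 N. I'll carry on down.

Emit:
drive_tool:
  moves: "0.005 0 0.004 -0.0003 0 0 0;0.005 0 0.004 0 0 0 0;0.005 0 0.004 0 0 0 0;0.005 0 0.004 0 0 0 0;0.005 0 0.004 0 0 0 0;0.005 0 0.003 0 0 0 0;0.005 0 0.001 0 0 0 0;0.005 0 0 0 0 0 0"

```text
t: 10.4
tcp_pos: [0.4827, -0.1038, 0.0826]
eef_rot: [-0.679, 0.679, 0.198, -0.199]
wrist_force: [-3.1, -3.9, -0.2]
grip_width: 0.0133
```

```bash
python3 look.py 7 .0794
```

```text
t 10.4 tcp [ 0.4827 -0.1038  0.0826] F [-3.1 -3.9 -0.2] M [-0.81  0.64  0.04] w 0.0133
axes x,y,z in world:
 [[ 0.842  0.54  -0.001]
 [-0.001 -0.    -1.   ]
 [-0.54   0.842  0.   ]]
joints [-2.800e-01 -1.750e-01  1.753e+00 -1.000e-03  1.565e+00 -2.421e+00]
shift [ 0.0009  0.0032 -0.    ] turn [-0.0001 -0.0001 -0.001 ] [ 1.6000e-03  3.1415e+00 -1.0000e-04]
side proj tip [320.71980504 317.51343182] collar [320.7444971  304.93927673] hole [321.01620751 305.87142181]
top proj tip [403.59787244 292.34500897] collar [406.00468586 292.48328904] hole [405.47676517 292.03648478]
```

Emit:
drive_tool:
  moves: "0.005 -0.0006 0 0 0 0 0;0.005 0 0.001 0 0 0 0;0.005 0 0.001 0 0 0 0;0.005 0 0.001 0 0 0 0;0.005 0 0.001 0 0 0 0;0.005 0 0 0 0 0 0;0.005 0 0 0 0 0 0;0.005 0 0 0 0 0 0"

```text
t: 11.3
tcp_pos: [0.4826, -0.1038, 0.0794]
eef_rot: [-0.679, 0.679, 0.199, -0.199]
wrist_force: [-1.7, -2.6, 0.8]
grip_width: 0.0132
```

```bash
python3 look.py 8 .0794; python3 -c "
from h import *
crop('pics/side8.png',295,265,60,60,10,'pics/m8.png')"
```

```text
t 11.3 tcp [ 0.4826 -0.1038  0.0794] F [-1.7 -2.6  0.8] M [-0.58  0.46  0.05] w 0.0132
axes x,y,z in world:
 [[ 0.842  0.54   0.   ]
 [ 0.    -0.    -1.   ]
 [-0.54   0.842 -0.   ]]
joints [-0.281 -0.175  1.759  0.     1.558 -2.422]
shift [ 0.001   0.     -0.0001] turn [0.0002 0.0002 0.0002] [ 3.0000e-04 -3.1414e+00 -3.0000e-04]
side proj tip [320.66599238 318.76138407] collar [320.68891679 306.26586668] hole [321.01620751 305.87142181]
top proj tip [403.36979009 292.38796718] collar [405.76059864 292.52724763] hole [405.47676517 292.03648478]
```

View pics/m8.png

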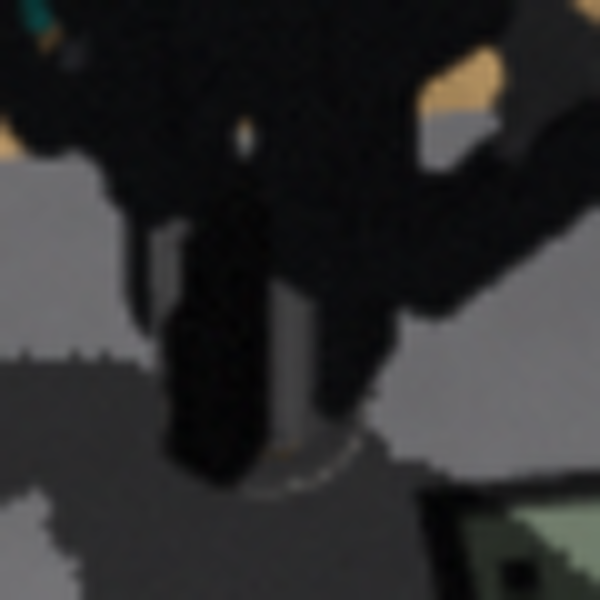

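The collar is almost on the panel but there is no contact force yet. I'll press on in 1 mm steps until it seats.

Emit:
drive_tool:
  moves: "0.005 -0.0003 0.0005 0 0 0 0;0.005 0 0.0005 0 0 0 0;0.005 0 0.0005 0 0 0 0;0.005 0 0.0005 0 0 0 0;0.005 0 0 0 0 0 0;0.005 0 0 0 0 0 0;0.005 0 0 0 0 0 0;0.005 0 0 0 0 0 0"

```text
t: 12.2
tcp_pos: [0.4826, -0.1038, 0.0793]
eef_rot: [-0.678, 0.679, 0.2, -0.198]
wrist_force: [-6.0, -0.8, 11.4]
grip_width: 0.0131
```

Emit:
drive_tool:
  moves: "0.005 0 0.0005 0 0 0 0;0.005 0 0.0005 0 0 0 0;0.005 0 0 0 0 0 0;0.005 0 0 0 0 0 0;0.005 0 0 0 0 0 0;0.005 0 0 0 0 0 0;0.005 0 -0.001 0 0 0 0;0.005 0 -0.0015 0 0 0 0"

```text
t: 13.0
tcp_pos: [0.4825, -0.1038, 0.0794]
eef_rot: [-0.678, 0.679, 0.199, -0.199]
wrist_force: [0.0, -2.6, -0.5]
grip_width: 0.0132
```

It is seated: z stopped at 0.0793 under load. I'll open the fingers and back off upwards.

Emit:
drive_tool:
  moves: "0.04 0 0 0 0 0 0;0.04 0 0 0 0 0 0;0.04 0 0 0 0 0 0;0.04 0 0 0 0 0 0;0.04 0 -0.01 0 0 0 0;0.04 0 -0.02 0 0 0 0;0.04 0 -0.03 0 0 0 0;0.04 0 -0.03 0 0 0 0"

```text
t: 13.8
tcp_pos: [0.482, -0.1038, 0.1702]
eef_rot: [0.679, -0.678, -0.199, 0.199]
wrist_force: [0.6, -0.1, -0.9]
grip_width: 0.0402
```

```bash
cat > look2.py <<'E'
import sys
from h import *
from cell import r,viewer
k=sys.argv[1]
st=r.read_state()
go(st,[.4352,-.2347,float(sys.argv[2])],float(sys.argv[3]))
b=viewer.snapshot('side')[:,:,::-1].copy(); cv2.imwrite(f'pics/side{k}.png',b)
cv2.imwrite(f'pics/m{k}.png',cv2.resize(b[220:440,220:440],(594,594),interpolation=2))
E
python3 look2.py 9 .16 1.22
```

```text
t 13.8 tcp [ 0.482  -0.1038  0.1702] F [ 0.6 -0.1 -0.9] M [ 0.04 -0.03  0.01] w 0.0402
axes x,y,z in world:
 [[ 0.842  0.54  -0.   ]
 [-0.     0.    -1.   ]
 [-0.54   0.842  0.   ]]
joints [-0.281 -0.202  1.621  0.     1.723 -2.422]
shift [-0.1101  0.0102 -0.0849] turn [-3.00e-04  9.21e-01 -3.00e-04] [-3.0000e-04 -2.2205e+00  3.0000e-04]
```

View pics/m9.png

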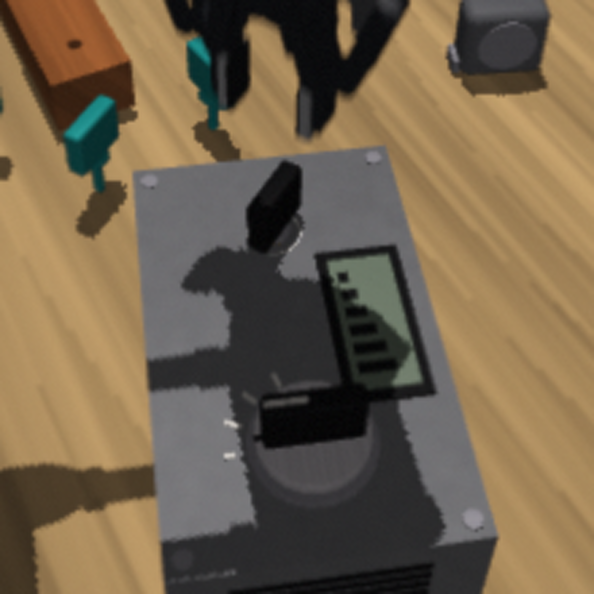

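The pin stands home in the terminal, at about (275,210) in the crop. Next I'll go above the dial and turn the wrist to match its bar.

Emit:
drive_tool:
  moves: "0.05 -0.037 0 -0.0285 0 0 0;0.05 -0.037 0 -0.0285 0 0 0;0.05 -0.0365 0 -0.028 0 0 0;0.05 0 0 0 0 0.147 0;0.05 0 0 0 0 0.147 0;0.05 0 0 0 0 0.147 0;0.05 0 0 0 0 0.147 0;0.05 0 0 0 0 0.147 0"

```text
t: 14.65
tcp_pos: [0.4433, -0.2213, 0.1693]
eef_rot: [-0.7, 0.707, -0.07, 0.067]
wrist_force: [-0.0, -0.3, 0.7]
grip_width: 0.05
```

Emit:
drive_tool:
  moves: "0.05 0 0 0 0 0.147 0;0.05 0 0 0 0 0.04 0;0.05 0 0 0 0 0 0;0.05 0 0 0 0 0 0;0.05 0 0 0 0 0 0;0.05 0 0 0 0 0 0;0.05 0 0 0 0 0 0;0.05 0 0 0 0 0 0"

```text
t: 15.45
tcp_pos: [0.4432, -0.2212, 0.1686]
eef_rot: [-0.691, 0.699, -0.133, 0.13]
wrist_force: [0.1, 0.1, 0.8]
grip_width: 0.0502
```

```bash
python3 look2.py 10 .09 1.22
```

```text
t 15.45 tcp [ 0.4432 -0.2212  0.1686] F [0.1 0.1 0.8] M [ 0.03 -0.01 -0.02] w 0.0502
axes x,y,z in world:
 [[ 0.931 -0.365 -0.002]
 [-0.006 -0.01  -1.   ]
 [ 0.365  0.931 -0.011]]
joints [-0.524 -0.195  1.618 -0.011  1.719 -1.723]
shift [-0.0024  0.0788 -0.0146] turn [ 0.0111 -0.0232 -0.0017] [2.7000e-03 3.1184e+00 1.7300e-02]
```

View pics/m10.png

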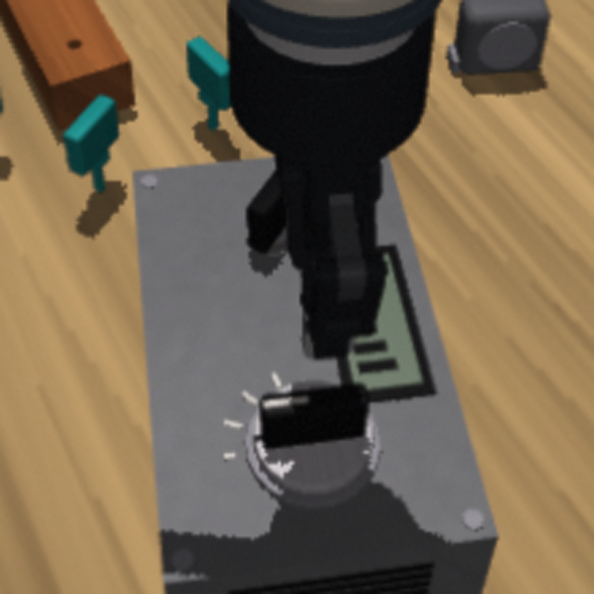

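Emit:
drive_tool:
  moves: "0.05 -0.0024 0 -0.0146 0 0 0;0.05 0 0 0 0.011 -0.023 -0.002;0.05 0 0.02 0 0 0 0;0.05 0 0.02 0 0 0 0;0.05 0 0 0 0 0 0;0.05 0 0 0 0 0 0;0.05 0 0 0 0 0 0;0.05 0 0 0 0 0 0"

```text
t: 16.3
tcp_pos: [0.4361, -0.2343, 0.1302]
eef_rot: [-0.696, 0.697, -0.123, 0.124]
wrist_force: [-0.0, -0.8, 1.1]
grip_width: 0.0499
```

```bash
python3 look2.py 11 .09 1.22
```

```text
t 16.3 tcp [ 0.4361 -0.2343  0.1302] F [-0.  -0.8  1.1] M [-0.03  0.04 -0.01] w 0.0499
axes x,y,z in world:
 [[ 0.939 -0.344  0.002]
 [ 0.002 -0.001 -1.   ]
 [ 0.344  0.939 -0.   ]]
joints [-0.562 -0.193  1.684  0.     1.648 -1.782]
shift [-0.0008  0.0402 -0.0007] turn [ 0.0004 -0.0002  0.0024] [-3.7000e-03  3.1414e+00  7.0000e-04]
```

View pics/m11.png

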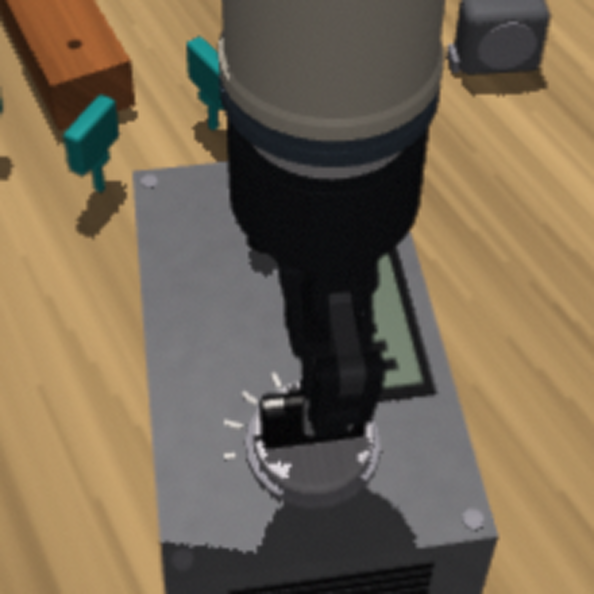

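Emit:
drive_tool:
  moves: "0.05 -0.0008 0.01 -0.0007 0 0 0;0.05 0 0.01 0 0 0 0;0.05 0 0.01 0 0 0 0;0.05 0 0.006 0 0 0 0;0.05 0 0.003 0 0 0 0;0.05 0 0 0 0 0 0;0.05 0 0 0 0 0 0;0.05 0 0 0 0 0 0"

```text
t: 17.15
tcp_pos: [0.4349, -0.2345, 0.0904]
eef_rot: [-0.696, 0.696, -0.123, 0.124]
wrist_force: [0.3, 0.2, -1.2]
grip_width: 0.0498
```

```bash
python3 look2.py 12 .09 1.22
```

```text
t 17.15 tcp [ 0.4349 -0.2345  0.0904] F [ 0.3  0.2 -1.2] M [0.01 0.01 0.05] w 0.0498
axes x,y,z in world:
 [[ 0.939 -0.344  0.001]
 [ 0.001 -0.001 -1.   ]
 [ 0.344  0.939 -0.   ]]
joints [-0.563 -0.18   1.743 -0.     1.577 -1.783]
shift [ 0.0003  0.0004 -0.0001] turn [ 0.0003 -0.0004  0.0013] [-2.0000e-03  3.1412e+00  5.0000e-04]
```

View pics/m12.png

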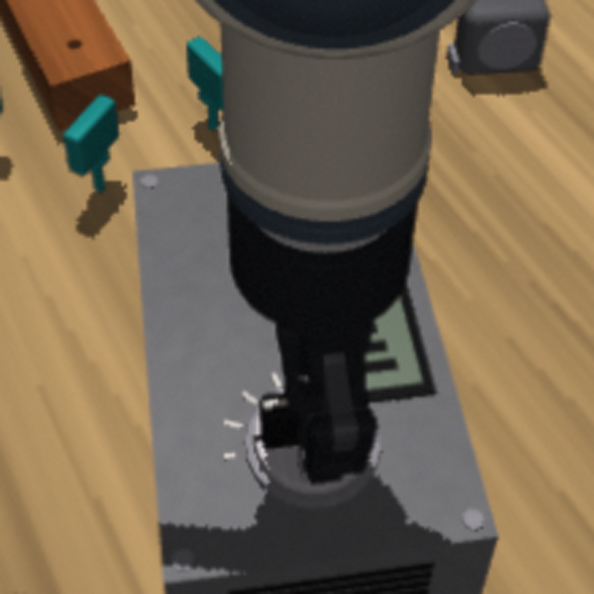

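```bash
python3 -c "
from h import *
T=np.array([.4349,-.2345,.09])
f=lambda P:((proj('side',P)-220)*2.7).round(0)
n=np.array([.344,.939,0]);x=np.array([.939,-.344,0])
for o in(.025,.04,.057): print(o,[f(T-n*o+x*s+[0,0,.004]) for s in(-.011,.011)])
print('bar ends top',f(T+x*.026+[0,0,.024]),f(T-x*.026+[0,0,.024]), 'bottom',f(T+x*.026-[0,0,.006]),f(T-x*.026-[0,0,.006]))
"
```

```text
0.025 [array([297., 470.]), array([343., 464.])]
0.04 [array([302., 499.]), array([349., 493.])]
0.057 [array([308., 534.]), array([356., 527.])]
bar ends top [366. 392.] [259. 405.] bottom [363. 425.] [259. 438.]
```

The projected bar ends, 259 to 366, match the picture, so the grip is centred. I'll close on the bar.

Emit:
drive_tool:
  moves: "0.005 0 0 0 0 0 0;0.005 0 0 0 0 0 0;0.005 0 0 0 0 0 0;0.005 0 0 0 0 0 0;0.005 0 0 0 0 0 0;0.005 0 0 0 0 0 0;0.005 0 0 0 0 0 0;0.005 0 0 0 0 0 0"

```text
t: 18.0
tcp_pos: [0.4346, -0.2346, 0.0902]
eef_rot: [-0.696, 0.697, -0.123, 0.124]
wrist_force: [-2.5, -2.1, 5.0]
grip_width: 0.013
```

```bash
python3 -c "
from h import *
from cell import r
go(r.read_state(),[.435,-.235,.09],1.22)"
```

```text
t 18.0 tcp [ 0.4346 -0.2346  0.0902] F [-2.5 -2.1  5. ] M [-0.34  0.38  0.1 ] w 0.013
axes x,y,z in world:
 [[ 0.939 -0.344  0.001]
 [ 0.    -0.001 -1.   ]
 [ 0.344  0.939 -0.001]]
joints [-5.640e-01 -1.800e-01  1.744e+00 -1.000e-03  1.577e+00 -1.783e+00]
shift [ 0.0005  0.0002 -0.0002] turn [ 0.0007 -0.0005  0.0007] [-1.2000e-03  3.1411e+00  1.1000e-03]
```

Gripped at 13 mm. I'll turn it clockwise, which is positive about the tool's downward y.

Emit:
drive_tool:
  moves: "0.005 0 0 0 0 0.08 0;0.005 0 0 0 0 0.08 0;0.005 0 0 0 0 0.08 0;0.005 0 0 0 0 0.08 0;0.005 0 0 0 0 0.08 0;0.005 0 0 0 0 0.08 0;0.005 0 0 0 0 0.08 0;0.005 0 0 0 0 0.08 0"

```text
t: 18.8
tcp_pos: [0.435, -0.2343, 0.0902]
eef_rot: [0.622, -0.621, 0.337, -0.338]
wrist_force: [-0.4, -1.3, 4.7]
grip_width: 0.0129
```

```bash
python3 -c "
from h import *
from cell import r
go(r.read_state(),[.435,-.235,.09],1.22-1.285)"
```

```text
t 18.8 tcp [ 0.435  -0.2343  0.0902] F [-0.4 -1.3  4.7] M [-0.18  0.17  0.05] w 0.0129
axes x,y,z in world:
 [[ 0.545 -0.838  0.001]
 [ 0.001 -0.    -1.   ]
 [ 0.838  0.545  0.001]]
joints [-0.563 -0.18   1.744  0.     1.577 -1.14 ]
shift [ 0.0006  0.0002 -0.0003] turn [-1.000e-03  6.416e-01  6.000e-04] [ 7.0e-04 -2.5e+00  1.4e-03]
```

Emit:
drive_tool:
  moves: "0.005 0 0 0 0 0.08 0;0.005 0 0 0 0 0.08 0;0.005 0 0 0 0 0.08 0;0.005 0 0 0 0 0.08 0;0.005 0 0 0 0 0.08 0;0.005 0 0 0 0 0.08 0;0.005 0 0 0 0 0.08 0;0.005 0 0 0 0 0.07 0"

```text
t: 19.6
tcp_pos: [0.4354, -0.2342, 0.0902]
eef_rot: [-0.487, 0.486, -0.512, 0.514]
wrist_force: [1.5, -1.3, 2.4]
grip_width: 0.0127
```

Emit:
drive_tool:
  moves: "0.005 0 0 0 0 0 0;0.005 0 0 0 0 0 0;0.005 0 0 0 0 0 0;0.005 0 0 0 0 0 0;0.005 0 0 0 0 0 0;0.005 0 0 0 0 0 0;0.005 0 0 0 0 0 0;0.005 0 0 0 0 0 0"

```text
t: 20.4
tcp_pos: [0.4353, -0.2342, 0.0901]
eef_rot: [-0.488, 0.487, -0.512, 0.513]
wrist_force: [6.3, 1.0, 3.2]
grip_width: 0.0128
```

```bash
python3 look2.py 13 .09 -.065; python3 -c "
from h import *
crop('pics/side13.png',290,330,80,80,7,'pics/m13b.png')
from cell import r,viewer
b=viewer.snapshot('top')[:,:,::-1]; cv2.imwrite('pics/top13.png',b)
f=lambda P:((proj('side',P)-[290,330])*7).round(0)
for rest in (-.351,):
  for a in(0,.42,.84,1.26,1.31):
    y=rest-a; d=np.array([-np.cos(y),-np.sin(y),0]); print(a,'pointer',f([.435,-.235,.114]+d*.026),'mark',f([.435,-.235,.07]+d*.042))
"
```

```text
t 20.4 tcp [ 0.4353 -0.2342  0.0901] F [6.3 1.  3.2] M [ 0.11 -0.94  0.15] w 0.0128
axes x,y,z in world:
 [[-0.05  -0.999  0.   ]
 [ 0.002 -0.    -1.   ]
 [ 0.999 -0.05   0.002]]
joints [-5.630e-01 -1.800e-01  1.744e+00  1.000e-03  1.576e+00 -5.130e-01]
shift [ 0.0005  0.0001 -0.0001] turn [-0.002   0.0153  0.    ] [ 1.0000e-04 -3.1263e+00  3.1000e-03]
0 pointer [183. 282.] mark [102. 415.]
0.42 pointer [187. 231.] mark [111. 334.]
0.84 pointer [215. 187.] mark [154. 265.]
1.26 pointer [260. 157.] mark [223. 219.]
1.31 pointer [266. 154.] mark [232. 215.]
```

View pics/m13b.png

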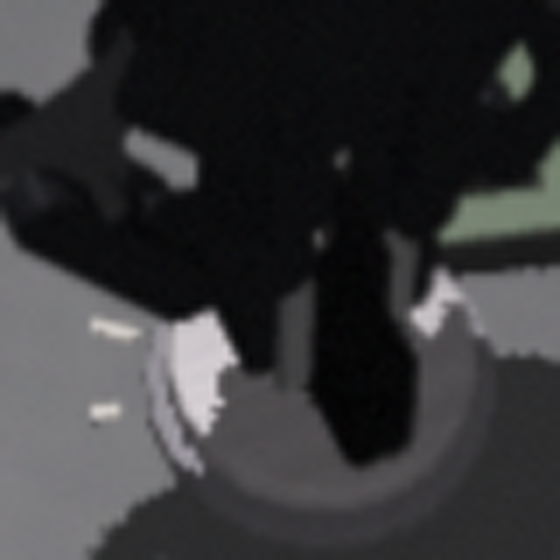

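View pics/top13.png

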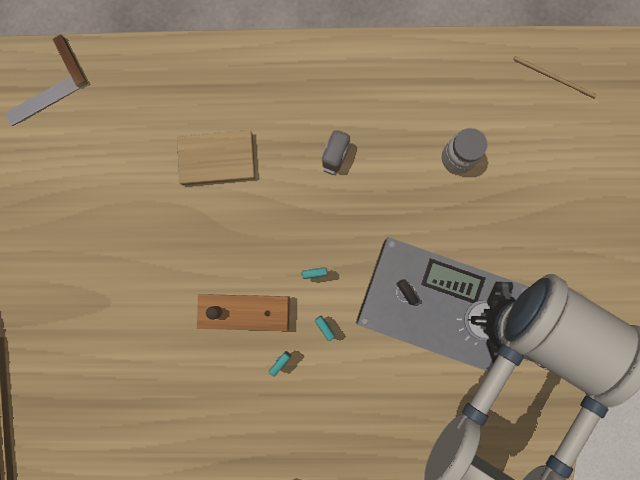

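```bash
python3 -c "
from h import *
crop('pics/top13.png',445,285,75,65,10,'pics/c13.png')
f=lambda P:((proj('top',P)-[445,285]+.5)*10).round(0)
rest=-.351
print('axis',f([.435,-.235,.114]))
for a in(0,.42,.84,1.2,1.26,1.31):
    y=rest-a; d=np.array([-np.cos(y),-np.sin(y),0]); print(a,'pointer',f([.435,-.235,.114]+d*.026),'mark',f([.435,-.235,.07]+d*.042))
"
```

```text
axis [462. 370.]
0 pointer [411. 522.] mark [310. 589.]
0.42 pointer [354. 486.] mark [221. 534.]
0.84 pointer [315. 431.] mark [162. 448.]
1.2 pointer [302. 374.] mark [142. 361.]
1.26 pointer [302. 365.] mark [142. 346.]
1.31 pointer [302. 357.] mark [142. 334.]
```

View pics/c13.png

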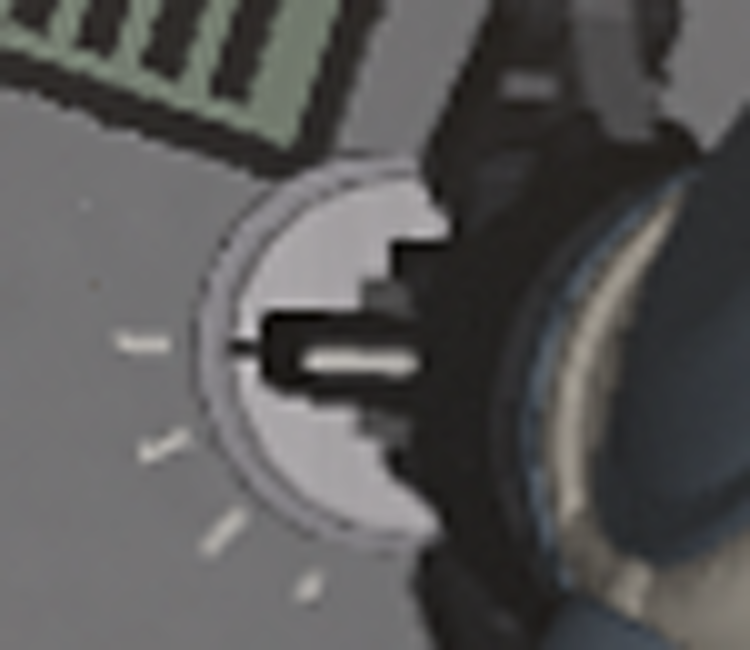

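The pointer lies right at the third mark: mark at (143,343) in the crop, white line heading to it, and a tool turn of 1.27. I'll add a small margin past the click, short of the end stop at 1.31.

Emit:
drive_tool:
  moves: "0.005 0 0 0 0 0.01 0;0.005 0 0 0 0 0.01 0;0.005 0 0 0 0 0.005 0;0.005 0 0 0 0 0 0;0.005 0 0 0 0 0 0;0.005 0 0 0 0 0 0;0.005 0 0 0 0 0 0;0.005 0 0 0 0 0 0"

```text
t: 21.3
tcp_pos: [0.4354, -0.2342, 0.0902]
eef_rot: [-0.481, 0.48, -0.518, 0.519]
wrist_force: [4.7, -0.1, 4.1]
grip_width: 0.0127
```

```bash
python3 look2.py 14 .09 -.065; python3 -c "
from h import *
from cell import r,viewer
b=viewer.snapshot('top')[:,:,::-1]; cv2.imwrite('pics/top14.png',b)
crop('pics/top14.png',395,275,125,80,6,'pics/c14.png')
for k in (13,14):
  im=cv2.imread(f'pics/top{k}.png')[318:325,474:487].max(2).astype(float); 
  c=[(i,((col-60).clip(0)*np.arange(7)).sum()/(col-60).clip(0).sum()) for i,col in enumerate(im[1:6].T)] if 0 else None
  print(im.astype(int))
"
```

```text
t 21.3 tcp [ 0.4354 -0.2342  0.0902] F [ 4.7 -0.1  4.1] M [ 0.11 -1.01  0.11] w 0.0127
axes x,y,z in world:
 [[-0.075 -0.997  0.   ]
 [ 0.002 -0.    -1.   ]
 [ 0.997 -0.075  0.002]]
joints [-5.630e-01 -1.800e-01  1.743e+00  1.000e-03  1.576e+00 -4.880e-01]
shift [ 0.0005  0.0002 -0.0001] turn [-0.0021 -0.0097  0.0001] [-1.0000e-04  3.1319e+00 -3.3000e-03]
[[ 33  36  38  39  37  39  37  38  37  36  39  37  38]
 [ 30  41  65  74  73  74  69  58  58  59  60  55  42]
 [ 31  85 150 161 159 160 152 132 133 134 135 123  78]
 [ 29 113 183 179 178 177 177 178 178 178 180 169 119]
 [ 29  28  44  65  66  65  65  64  63  81 105  91  49]
 [ 26  29  34  36  36  34  35  36  36  36  35  35  33]
 [ 90  79  39  35  37  38  38  35  35  36  36  35  36]]
[[ 32  37  44  39  39  39  38  38  38  38  37  39  38]
 [ 32  58  97  91  90  91  87  74  75  76  71  54  41]
 [ 28 103 175 185 184 187 179 159 160 160 153 123  78]
 [ 29  88 147 144 155 177 177 177 177 176 177 168 119]
 [ 31  31  32  33  31  30  31  29  46  65  65  55  30]
 [ 31  31  34  37  38  36  37  38  37  36  37  35  33]
 [ 96  82  48  48  43  43  39  34  34  35  35  36  34]]
```

View pics/c14.png

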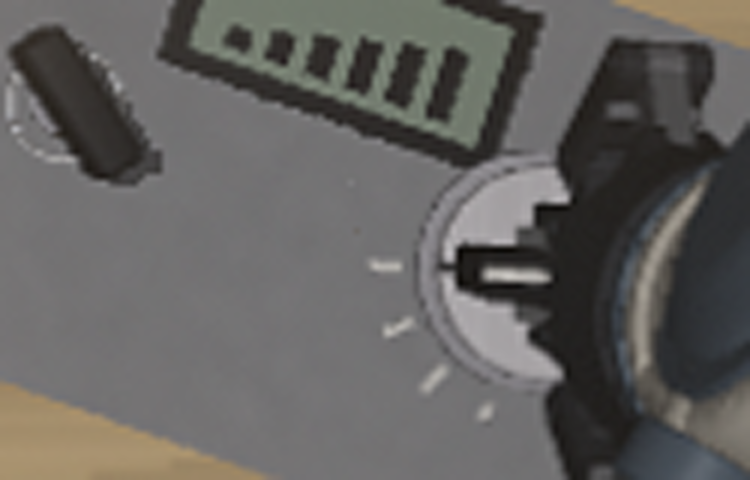

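The dial followed the extra turn, which now totals 1.295, between the third click and the stop. The pin is still upright in the terminal, so I'll hand in.

```bash
python3 -c "
from cell import r
print(r.close_job()); s=r.read_state(); print(s['t'],s['tcp_pos'],s['grip_width'])"
```

```text
the job is handed in; nothing more can be done
None
the job is handed in; nothing more can be done
```

The job is done and handed in at about 21.4 s. The calibration pin is home in the meter's terminal, and the gripper is holding the dial just past the third click.

- **Pin:** I pushed it in until the tool stopped at the height where the collar meets the panel (TCP z 0.0793 m, about 11 N upward push). After release it stood upright in the terminal, and the last top view still shows it there.
- **Dial:** I then turned it clockwise. The tool turned about 1.295 rad with the bar gripped, which is past the third click at 1.26 and short of the stop at 1.31. The top view showed the pointer on the third mark at 1.27, and the bar followed the last small turn. The dial angle comes from the tool's turn and the pictures, since the joint itself can't be read.
- **Everything else:** in the last full top view, the round pin, turquoise look-alikes, jar, tape measure and offcut are where they started.

One move towards the dial stopped about 14 mm short; I corrected it before going down to grip. No check failed. The forces reported after each move stayed around 11 N or below.

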